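# Set the lamp dial, then hold the light box flap at its index

### The arm

A 7-joint arm with a two-finger parallel gripper is mounted at the origin on a cart in front of the work surface, level with it; the furniture and walls round the work are solid. World frame = base frame: x ahead of the robot, y to its left, z up, the work surface at z = 0. Lengths are in m, angles in rad, forces in N, time in s.
With the tool pointing down it reaches from about 0.4 to 0.9 m from the base axis. Payload 5.5 kg.
Tool frame: the origin (TCP) lies midway between the tips of the shut fingers; the grasp point (between the pads) lies 19 mm behind it (manip.grip_depth is the distance from the TCP to the grasp point, in m); z points along the fingers, y is the line along which they close (so a half turn about z gives the same grasp; the last joint's range is limited). The gripper opens to 92 mm and grips with 3 to 60 N. Pads are 19 mm wide; open, the fingers measure 130 mm over their backs; the gripper's body (75 mm by 190 mm) begins 47 mm behind the grasp point.
Start: joints at [-0.978, 0.501, -0.427, 1.55, 0.221, 1.138, -0.21], TCP at [0.21, 0.615, 0.227] pointing down, gripper open.
Joint ranges: [-2.88, 2.88], [-0.31, 2.03], [-1.54, 1.56], [0.2, 2.42], [-1.41, 4.55], [0.19, 2.02], [-2.57, 2.57]. Speed limits (rad/s): [2.57, 2.57, 3.14, 3.14, 3.14, 3.14, 3.14].

### API

Orientations are given as a unit quaternion [x, y, z, w].
In Python, from bench import manip, effector, viewer gives the robot as it stands. Calls block until the motion is done:
- manip.move_pose(position, orientation): joint-space move of the TCP to a pose.
- manip.servo_line(position, ori=None, vel=0.15): straight line of the TCP; ori=None keeps the orientation; vel is the mean speed in m/s.
- manip.movej(angles): joint-space move.
- effector.open_jaws() and effector.close(f_grip=None): open the fingers fully, or close them until they stop; f_grip is the grip in N (None keeps the last).
- manip.sleep(seconds).
- manip.solve_ik(position, orientation): joint angles nearest the present ones, or None.
- viewer.get_image(name): name is "scene" or "side" or "wrist"; returns the picture (400x640x3 uint8, red, green, blue); there is no depth.
- viewer.get_calibration(name): a dict with "vfov" (degrees; the focal length in pixels is half the picture's height over the tangent of half this angle, whatever the lens; pixels are square), "cx", "cy" (the principal point, pixels), "eye" and "attitude" of the camera in the world. Camera axes: x right, y down, z forward; pixel columns grow to the right and rows downward; lengths in m; the calibration is good to about 2 mm. A picture is of the moment at which its call begins: read the wrist's pose just before it. get_calibration takes no time and is no camera call; for the wrist camera it gives the pose at the moment of the call.
A pose or a line that the arm cannot do raises manip.PlanningError and nothing moves.
- manip.hand_in(): hands the job in; it is judged then, once.
Readings, each from a call of its own:
- manip.current_clock(): time.
- manip.current_q(): joint angles.
- manip.current_joint_velocities(): joint speeds.
- manip.current_tau(): joint torques, N m.
- manip.current_tool_pos(): TCP position.
- manip.current_tcp_rot(): TCP orientation.
- manip.current_force(): force on the tool from outside, world axes, zero at the start.
- manip.current_wrist_torque(): the same for the moment, N m.
- manip.current_finger_gap(): finger opening in m.
- manip.current_gripper_force(): force on a finger pad.
Only numpy, scipy, OpenCV 4.12 (cv2) and the standard library are available. Lean on these libraries where they do the work, as an engineer would, in place of code of your own. Each camera call takes 0.05 s, during which the arm holds its last target. There are 200 camera calls.

### The job

Get the light box ready for a photograph of the knob inside it: first turn the dial on the lamp controller until its nose points at the clamped index on the rim, then lift the box's hinged lamp flap by its bow handle until its pointer meets the clamped index on the curved scale. The flap has no stay and would fall shut, so finish while still holding it still at that angle, without letting go. Leave the dial as set and the other things on the bench where they are.

Things in the scene. Friction and masses are not known exactly. Their poses are not given: they have to be found in the camera images.
- light_box: Light box, left of the controller: fixed grey open-topped metal box, 110 (x) x 130 (y) x 74 mm high with the flap shut, a bent aluminium scale on its front (-x) face rising to 150 mm near the hinge. Origin: centre of the underside; z up. It can stand turned by up to 12 degrees.
- flap (a joint): Angle (rad) of the aluminium flap about its hinge; 0 = shut (level), grows as it is lifted, stop at 1.3. Hinge axis: along the box's x, at the box's y = -55 mm, z = 74 mm. Swings freely and falls shut when let go; 0.2 to 0.4 kg. Plate 108 (x) x 116 x 6 mm.
- flap_grip (a point): Middle of the flap's bow handle: a round steel bar of 10 mm diameter along the box's x, 160 mm from the hinge axis, in the flap's plane; 76 mm of it free between its two side rods. Flap shut: at the box's x = 0, y = 105 mm, z = 74 mm; 35 mm clear between bar and box, nothing below it. The bar may turn between the fingers.
- flap_pointer (a point): Tip of the dark pointer on the front of the flap, 59 mm from the hinge axis. The frame turns with the flap; its y axis points from the hinge along the flap.
- flap_index (a joint): Angle (rad) at which the flap's index is clamped, counted like the flap's angle: the flap is at its mark when both are equal. Between 0.55 and 0.95; does not move.
- flap_mark (a point): Inner end of the flap's index, a dark steel clamp of 12 x 12 x 10 mm on the outer rim of the curved scale (inner edge 60, rim 76 mm from the hinge axis); a dark line runs from it across the scale. Its y axis points from the hinge through the index.
- controller: Lamp controller, right of the light box: fixed grey box 80 x 80 x 68 mm with a round scale plate on top (top at 70 mm). Origin: centre of the underside; z up. It can stand turned by up to 12 degrees. Between it and the light box, farther back, stands the column of an idle second arm, 0.3 m high, from x = 0.49 to 0.68 and y = -0.08 to 0.10 m; pass in front of it.
- dial (a joint): Angle (rad) of the dial on the controller; grows clockwise seen from above. At 0 the nose points along the controller's +x. Stiff enough (0.03 N m) to stay where it is left; turns from -2 to 2.
- dial_grip (a point): Point to grip the dial: on its upright axis (the controller's centre), 100 mm above the bench. The grip is a black upright bar 42 mm long, 12 mm thick, from 78 to 112 mm above the bench, lying in the direction of the nose; this frame's x axis points to the nose.
- dial_nose (a point): Tip of the dial's small white nose, 28 mm from the dial's axis, 73 mm above the bench; the frame turns with the dial, x axis outward.
- dial_index (a joint): Angle (rad) at which the dial's index is clamped, counted like the dial's angle: the dial is set when both are equal. Between 0.3 and 0.75; does not move.
- dial_mark (a point): Inner end of the dial's index, a small dark steel clamp 8 mm wide on the rim of the round scale plate, 32 mm from the dial's axis, 73 mm above the bench, 6 mm high; its x axis points outward from the axis.
- knob_grey_5: Dark printed two-lobed knob, 29 x 48 x 24 mm, lying in the light box under the flap; to be left there. Origin: centre of its underside.
- tape_1: Roll of black tape, 62 mm across, 19 mm high, farther back; a bystander. Origin: centre of its underside.
- thread_lock: Small upright bottle, 27 mm across, 82 mm high, behind the light box; a bystander. Origin: centre of its underside.
- hex_key_0: Hex key, 33 x 88 x 5 mm, behind the light box; a bystander. Origin: centre of its underside.
- knob_white_1: White printed two-lobed knob, 29 x 48 x 24 mm, far to the left; a bystander. Origin: centre of its underside.
- parts_cup_1: Dark parts cup, 58 mm across, 30 mm high, between the light box and the controller; a bystander. Origin: centre of its underside.
There are look-alikes about, which are no part of the job. What is shaped like the controller but yellow is not meant.

How it is judged:
On the way, in this order (a step that is already met when the one before it is completed fails the run):
1. the dial's nose points at its index (angle between the x axis of dial_nose and the x axis of dial_mark, either way round below 0.1 rad), for 0.3 s.
2. the flap is lifted by the fingers to its index (angle between the y axis of flap_pointer and the y axis of flap_mark, either way round below 0.08 rad and contact force between the fingers and flap above 0.3 N), for 0.3 s.
At the end, for the whole second after the job is handed in: The fingers are holding the lifted flap still (below 0.05 rad/s) with its pointer within 0.08 rad of its index, and the dial's nose is within 0.1 rad of its own index (all of step 2 and angle between the x axis of dial_nose and the x axis of dial_mark, either way round below 0.1 rad and velocity of joint flap between -0.05 and 0.05 rad/s); the arm keeps its last pose, push and grip.
It fails at once if a bystander, or the knob in the box, is shifted by more than 30 mm (distance of any of knob_grey_5, tape_1, thread_lock, hex_key_0, knob_white_1, parts_cup_1 from where it was at the start of the episode above 0.03 m).
It also fails if it takes over 50 s, if anything falls off the work surface, if the arm or the gripper's body presses on something with over 40 N, if the wrist force passes 120 N, or if a joint passes its speed limit or range.

## Working session

There is one attempt and no reset: what is moved stays moved. The work goes in short steps, each a Python script; the robot and the scene stay as the last script left them, time stands still between calls to the robot, and variables do not carry over. Pictures are saved under pics/ and viewed, at most 10 in all, crops included, and the job is handed in when it is done.

```bash
ls; mkdir -p pics; python3 - <<'E'
from bench import manip, effector, viewer
import cv2
for n in ["scene","side"]:
    im=viewer.get_image(n); cv2.imwrite(f"pics/{n}0.png",im[:,:,::-1])
    print(n,viewer.get_calibration(n))
print(viewer.get_calibration("wrist"),manip.current_tool_pos(),manip.current_tcp_rot(),manip.grip_depth)
E
```

```text
pics
scene {'vfov': 48.89424147832868, 'cx': 318.6499103201286, 'cy': 196.83359749751688, 'eye': array([0.12026264, 0.94589372, 0.68116363]), 'attitude': array([-0.20523496,  0.85443135, -0.46517381,  0.10695327])}
side {'vfov': 42.908770402964684, 'cx': 315.79566939465076, 'cy': 199.1867213798762, 'eye': array([0.70296589, 1.18632766, 1.34523834]), 'attitude': array([ 0.08357404,  0.93587163, -0.3413778 , -0.02491722])}
{'vfov': 58.21871407907197, 'cx': 318.95153021829464, 'cy': 198.8082133953928, 'eye': array([0.13254393, 0.64114914, 0.3843879 ]), 'attitude': array([0.80407219, 0.57468529, 0.08816237, 0.12422609])} [0.21033473 0.61435921 0.22578617] [ 1.64138822e-01  9.86436862e-01 -8.56001995e-04 -1.79651104e-04] 0.0188
```

View pics/scene0.png

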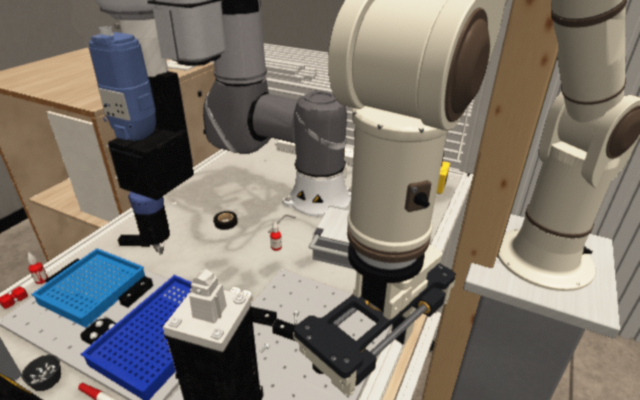

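View pics/side0.png

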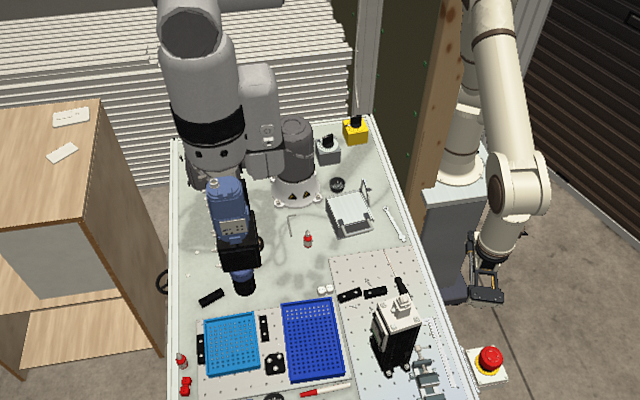

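The side view shows the light box at about (348,212) with its scale near (365,192), and the grey controller at about (328,150). The yellow look-alike is at (355,130), and the cup is at (337,184). I'll get rough positions from these pixels, then aim the wrist camera.

```bash
cat > h.py <<'E'
from bench import manip, effector, viewer
import numpy as np, cv2
from scipy.spatial.transform import Rotation as R
from scipy.optimize import least_squares
def K(c): return (200/np.tan(np.radians(c["vfov"])/2))
def proj(c,P):
    p=R.from_quat(c["attitude"]).inv().apply(np.atleast_2d(P)-c["eye"]); f=K(c)
    return np.c_[c["cx"]+f*p[:,0]/p[:,2], c["cy"]+f*p[:,1]/p[:,2]]
def back(c,uv,z):
    d=R.from_quat(c["attitude"]).apply([(uv[0]-c["cx"])/K(c),(uv[1]-c["cy"])/K(c),1])
    return c["eye"]+d*(z-c["eye"][2])/d[2]
def down(yaw): # tool down; tool y axis at angle yaw in world xy
    y=np.array([np.cos(yaw),np.sin(yaw),0]); z=np.array([0,0,-1.]); x=np.cross(y,z)
    return R.from_matrix(np.c_[x,y,z]).as_quat()
E
python3 - <<'E'
from h import *
c=viewer.get_calibration("side")
for n,uv,z in [("ctrl top",(328,146),.07),("yellow",(356,128),.07),("box corners",(328,197),.074),("",(366,202),.074),("",(374,220),.074),("handle",(350,228),.074),("cup",(337,184),.015),("knobwhite",(325,290),.02)]: print(n,back(c,uv,z).round(3))
im=viewer.get_image("side")[100:250,270:420]
cv2.imwrite("pics/s1.png",cv2.resize(im[:,:,::-1],(600,600),interpolation=cv2.INTER_CUBIC))
w=viewer.get_calibration("wrist"); T=R.from_quat(manip.current_tcp_rot())
print("cam in tool",T.inv().apply(w["eye"]-manip.current_tool_pos()),(T.inv()*R.from_quat(w["attitude"])).as_matrix().round(3))
E
```

```text
ctrl top [ 0.444 -0.108  0.07 ]
yellow [ 0.324 -0.183  0.07 ]
box corners [0.49  0.13  0.074]
 [0.373 0.174 0.074]
 [0.365 0.25  0.074]
handle [0.446 0.267 0.074]
cup [0.438 0.029 0.015]
knobwhite [0.558 0.438 0.02 ]
cam in tool [ 8.22762402e-02 -1.10382902e-04 -1.58621505e-01] [[-0.    -0.954 -0.301]
 [ 1.    -0.     0.001]
 [-0.001 -0.301  0.954]]
```

View pics/s1.png

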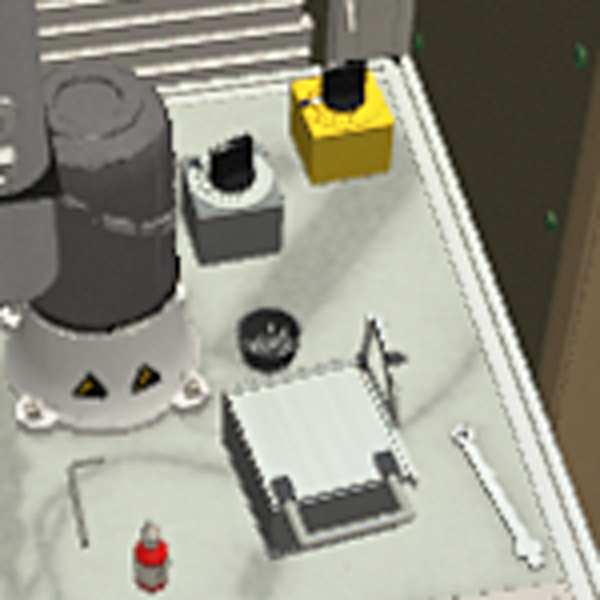

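The crop shows the controller's dial bar at about (232,160), the box with its handle at the bottom from (300,530) to (410,505), and the dark clamp on the scale at about (397,358). Next I'll take wrist views over the box and the dial.

```bash
python3 - <<'E'
from h import *
import json
cal={}
def snap(n,view="wrist"):
    c=viewer.get_calibration(view); im=viewer.get_image(view); cv2.imwrite(f"pics/{n}.png",im[:,:,::-1])
    cal[n]={k:np.asarray(v).tolist() for k,v in c.items()}
yaw=np.pi/2
q=manip.solve_ik([.36,.20,.30],down(yaw)); print(q)
manip.move_pose([.36,.20,.30],down(yaw)); manip.sleep(.3); snap("wbox")
manip.move_pose([.40,-.10,.28],down(yaw)); manip.sleep(.3); snap("wdial"); snap("scene2","scene")
json.dump(cal,open("cal.json","w")); print(manip.current_clock(),manip.current_q(),manip.current_tool_pos())
E
```

```text
[-0.25562279 -0.03262391 -0.30756493  2.01349659 -0.01077479  1.15921134
  1.01207288]
3.7 [ 0.09474071 -0.02368615  0.08278592  2.05275372  0.0021811   1.11239899
  1.74824171] [ 0.40011733 -0.09959555  0.28002759]
```

View pics/wbox.png

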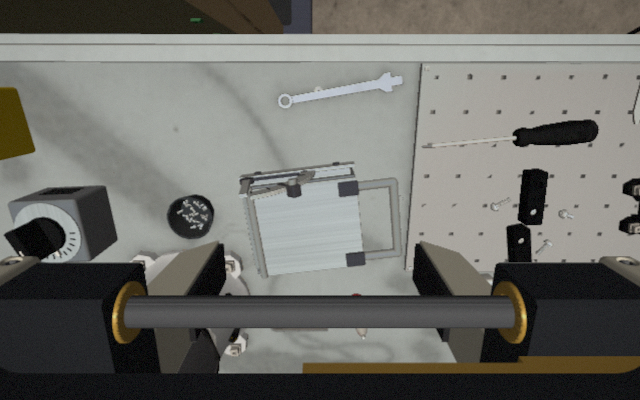

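View pics/wdial.png

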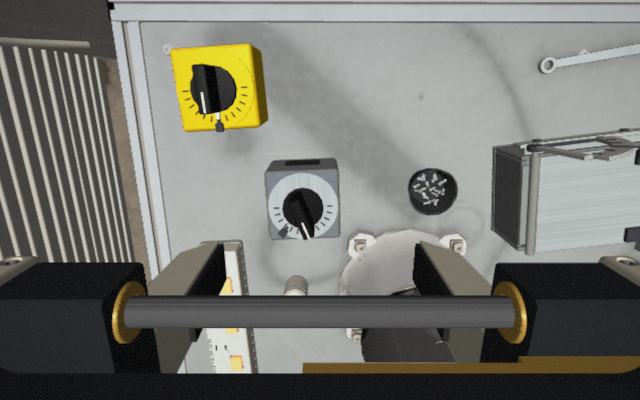

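In the wrist views the dial axis is at about (302,210), the nose tip at (307,236) and the dark clamp at (283,233). The box flap runs from about (250,190) to (362,265), with the handle bar at u≈398 and the scale with its index at about (300,180). I'll enlarge both.

```bash
python3 - <<'E'
import cv2,numpy as np
a=cv2.imread("pics/wdial.png")[150:250,255:350]; b=cv2.imread("pics/wbox.png")[150:290,230:410]
A=cv2.resize(a,None,fx=5,fy=5,interpolation=cv2.INTER_CUBIC); cv2.imwrite("pics/cd.png",A)
cv2.imwrite("pics/cb.png",cv2.resize(b,None,fx=4,fy=4,interpolation=cv2.INTER_CUBIC))
E
```

```text
(no output)
```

View pics/cd.png

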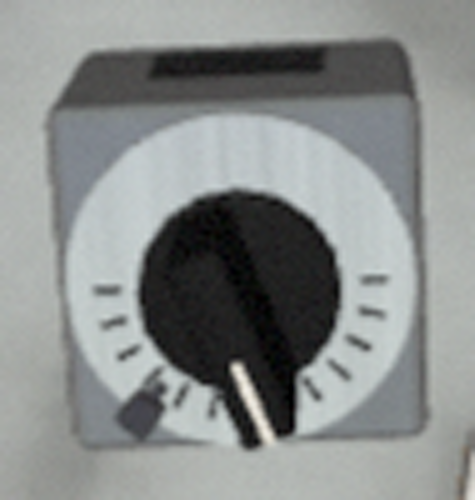

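View pics/cb.png

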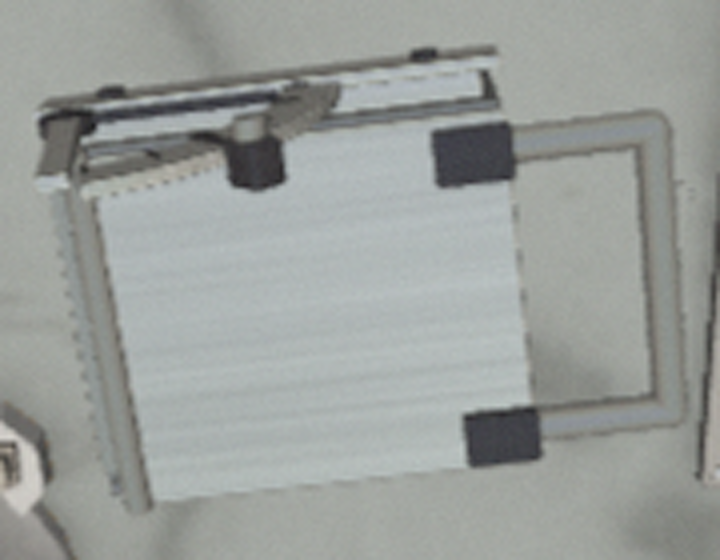

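Dial crop: the box top corners are at (50,108), (413,95), (425,432) and (88,445). The clamp is at (140,412) and the white line runs from (236,365) to (268,442). Box crop: the bar's centre line runs from (655,125) to (672,412), the hinge line is near (92,195)–(140,505), and the clamp is at (257,155).

```bash
python3 - <<'E'
from h import *
import json
cal={k:{a:np.array(b) for a,b in v.items()} for k,v in json.load(open("cal.json")).items()}
D=lambda p:np.array(p)/5+[255-.4,150-.4]; B=lambda p:np.array(p)/4+[230-.4,150-.4]
cd,cb=cal["wdial"],cal["wbox"]; s=viewer.get_calibration("side")
P=np.array([back(cd,D(p),.068) for p in [(50,108),(413,95),(425,432),(88,445)]]); print(P.round(4),"ctr",P.mean(0)); e=np.diff(np.r_[P,P[:1]],axis=0); print(np.linalg.norm(e,axis=1))
yaws=[np.arctan2(-e[0][0],e[0][1]),np.arctan2(e[1][1],e[1][0]),np.arctan2(e[2][0],-e[2][1]),np.arctan2(-e[3][1],-e[3][0])]; print("yaw",yaws)
c0=back(cd,D((240,278)),.07); print("plate ctr",c0, "mean",P.mean(0))
c=(P.mean(0)+c0)/2; yaw=np.mean(yaws)
for n,p,z in [("clamp",(140,412),.076),("clampin",(152,390),.075),("line0",(236,365),.112),("line1",(268,442),.112),("line1 z73",(268,442),.073),("line0 z73",(236,365),.073)]:
    v=back(cd,D(p),z)-c; print(n,v.round(4),"r",np.hypot(*v[:2]).round(4),"dialang",-(np.arctan2(v[1],v[0])-yaw))
g0,g1=back(cb,B((655,125)),.074),back(cb,B((672,412)),.074); print("bar",g0,g1,np.linalg.norm(g1-g0),"mid",(g0+g1)/2)
h0,h1=back(cb,B((92,195)),.077),back(cb,B((140,505)),.077); print("hinge",h0,h1)
F=np.array([back(cb,B(p),.077) for p in [(510,122),(540,465)]]); print("far edge",F)
by=np.arctan2((g1-g0)[1],(g1-g0)[0]); print("box yaw",by,np.arctan2((h1-h0)[1],(h1-h0)[0]),np.arctan2((F[1]-F[0])[1],(F[1]-F[0])[0]))
E
```

```text
[[ 0.4046 -0.1564  0.068 ]
 [ 0.4017 -0.0797  0.068 ]
 [ 0.4787 -0.0757  0.068 ]
 [ 0.482  -0.1513  0.068 ]] ctr [ 0.44171883 -0.11578504  0.068     ]
[0.07670832 0.07713973 0.07559574 0.07755088]
yaw [np.float64(0.03802163665827709), np.float64(0.05167703247740689), np.float64(0.04315513794352272), np.float64(0.06596721539916309)]
plate ctr [ 0.44173048 -0.11660887  0.07      ] mean [ 0.44171883 -0.11578504  0.068     ]
clamp [ 0.0288 -0.0223  0.007 ] r 0.0365 dialang 0.7081318488756596
clampin [ 0.0241 -0.0197  0.006 ] r 0.0311 dialang 0.7342558745797476
line0 [0.0038 0.0006 0.043 ] r 0.0038 dialang -0.09857199025822369
line1 [0.0201 0.0067 0.043 ] r 0.0211 dialang -0.27153536106811876
line1 z73 [0.0372 0.0055 0.004 ] r 0.0376 dialang -0.09573864848146357
line0 z73 [ 0.019  -0.0014  0.004 ] r 0.0191 dialang 0.12252930268682516
bar [0.37813298 0.28295562 0.074     ] [0.46539791 0.29347709 0.074     ] 0.08789692512513263 mid [0.42176544 0.28821635 0.074     ]
hinge [0.39756849 0.12689415 0.077     ] [0.4945926  0.13591291 0.077     ]
far edge [[0.37652882 0.24253444 0.077     ]
 [0.48121471 0.25484453 0.077     ]]
box yaw 0.1199901254586742 0.09268753488035456 0.11705314189649182
```

The dial is at about -0.3 and its index is at about 0.71 (world direction -0.67). The box yaw is 0.118 with the bar mid at (0.422, 0.288). I'll triangulate the flap index and check IK for a 45° grasp of the bar, then turn the dial.

```bash
cat >> h.py <<'E'
by=.118; bx=np.array([np.cos(by),np.sin(by),0]); byv=np.array([-np.sin(by),np.cos(by),0]); zz=np.array([0,0,1.])
hinge=np.array([.4218,.2882,.074])-.160*byv
def flap(a,r=.16,x=0): return hinge+x*bx+r*(np.cos(a)*byv+np.sin(a)*zz)
def tilt(t): # tool z = down tilted by t towards -box y; tool x = -box x
    z=-np.cos(t)*zz-np.sin(t)*byv; x=-bx; return R.from_matrix(np.c_[x,np.cross(z,x),z]).as_quat(), z
E
python3 - <<'E'
from h import *
import json
cal={k:{a:np.array(b) for a,b in v.items()} for k,v in json.load(open("cal.json")).items()}
s=viewer.get_calibration("side"); cb=cal["wbox"]
wb=np.array([257,155])/4+[229.6,149.6]; sd=np.array([397,358])/4+[269.6,99.6]
f=lambda p:np.r_[proj(cb,flap(p[0],p[2],p[1]))[0]-wb,proj(s,flap(p[0],p[2],p[1]))[0]-sd,(p[2]-.080)/.002,(p[1]+.058)/.005]
o=least_squares(f,[.7,-.06,.08]); print("index fit a,x,r",o.x,o.fun.round(2))
for t in (.5,.65,.8):
    qt,z=tilt(t); r=[]
    for a in (0,.4,.8,.95):
        q=manip.solve_ik(flap(a)+z*.0188,qt); r.append(None if q is None else q.round(2).tolist())
    q=manip.solve_ik(flap(0)-z*.08,qt); print(t,r,None if q is None else q.round(2))
c=np.array([.4417,-.1162,.100-.0188])
for w in (.34,-.67): print(w,manip.solve_ik(c,down(w+np.pi/2)))
E
```

```text
index fit a,x,r [ 0.82233183 -0.06460009  0.08135227] [-0.46  0.07 -0.53  1.39  0.68 -1.32]
0.5 [[-0.52, 0.72, -0.5, 1.79, 0.69, 1.22, 0.3], [-0.45, 0.63, -0.56, 1.8, 0.66, 1.3, 0.36], [-0.35, 0.53, -0.62, 1.82, 0.64, 1.36, 0.43], [-0.34, 0.48, -0.59, 1.84, 0.61, 1.35, 0.48]] [-0.51  0.67 -0.6   1.68  0.64  1.41  0.33]
0.65 [[-0.57, 0.81, -0.51, 1.71, 0.75, 1.38, 0.24], [-0.52, 0.71, -0.55, 1.73, 0.71, 1.45, 0.29], [-0.44, 0.61, -0.59, 1.77, 0.7, 1.49, 0.36], [-0.4, 0.57, -0.6, 1.79, 0.7, 1.5, 0.39]] [-0.59  0.78 -0.6   1.58  0.71  1.57  0.26]
0.8 [[-0.61, 0.91, -0.53, 1.64, 0.8, 1.55, 0.18], [-0.57, 0.81, -0.56, 1.66, 0.77, 1.61, 0.24], [-0.51, 0.69, -0.58, 1.72, 0.76, 1.63, 0.3], [-0.48, 0.65, -0.58, 1.74, 0.75, 1.63, 0.33]] [-0.65  0.9  -0.63  1.48  0.78  1.74  0.2 ]
0.34 [ 0.11508006  0.35074862  0.09645201  2.15064015 -0.0552559   0.64243702
  2.16074525]
-0.67 [ 0.1252118   0.35053614  0.08471017  2.15030451 -0.04851018  0.64247353
  1.14443835]
```

```bash
python3 - <<'E'
from h import *
c=np.array([.4417,-.1162,.0825]); up=np.array([0,0,.09]); h=np.pi/2
manip.move_pose(c+up,down(.34+h)); manip.servo_line(c,vel=.12)
effector.close(f_grip=20); print("gap",manip.current_finger_gap(),"F",manip.current_force())
for w in [.2,.0,-.2,-.35,-.45,-.55,-.61,-.67]:
    manip.move_pose(c,down(w+h)); F=manip.current_force(); print(w,F.round(1),manip.current_wrist_torque().round(2))
    if np.linalg.norm(F)>25: print("contact?"); break
else:
    effector.open_jaws(); manip.servo_line(c+up,vel=.15)
    manip.move_pose([.40,-.10,.28],down(h)); manip.sleep(.2)
    cd=viewer.get_calibration("wrist"); im=viewer.get_image("wrist")
    cv2.imwrite("pics/cd2.png",cv2.resize(im[150:250,255:350,::-1],None,fx=5,fy=5,interpolation=cv2.INTER_CUBIC))
print(manip.current_clock(),manip.current_finger_gap(),manip.current_tool_pos())
E
```

```text
gap 0.0118510631669052 F [ 1.61208938 -4.2522816  -0.48019434]
0.2 [ 0.  -5.4 -1.5] [-1.17  0.04 -0.01]
0.0 [ 0.2 -5.1 -1.3] [-1.17  0.02 -0.04]
-0.2 [-0.5 -5.  -0.6] [-1.04 -0.03  0.01]
-0.35 [ 0.6 -4.1 -1.5] [-0.91 -0.1  -0.06]
-0.45 [ 0.7 -3.4 -1.1] [-0.74 -0.16 -0.01]
-0.55 [ 1.2 -2.6 -1.4] [-0.52 -0.31 -0.05]
-0.61 [ 1.8 -1.7 -2.5] [-0.34 -0.44 -0.04]
-0.67 [ 2.7 -0.8 -2.8] [-0.08 -0.62 -0.03]
11.3417 0.09184258916493372 [ 0.39944485 -0.09998515  0.27858566]
```

View pics/cd2.png

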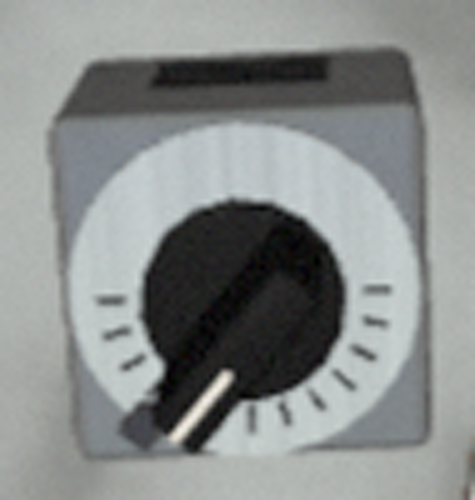

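The nose end now sits right beside the clamp. The white line runs from (230,373) to (175,440) and the clamp is centred at about (142,426). I'll check the numbers.

```bash
python3 - <<'E'
from h import *
cd=viewer.get_calibration("wrist"); D=lambda p:np.array(p)/5+[254.6,149.6]
P=np.array([back(cd,D(p),.068) for p in [(53,118),(413,106),(425,440),(88,455)]]).mean(0)
c0=back(cd,D((245,288)),.07); print(P,c0)
l0,l1=back(cd,D((230,373)),.112),back(cd,D((175,440)),.112); print("line",np.arctan2(*(l1-l0)[1::-1]),l0,l1)
for c in (P,c0,np.array([.4417,-.1162,0])):
    m=back(cd,D((142,426)),.076)-c; t=l1-c; print("clamp",np.arctan2(m[1],m[0]),np.hypot(*m[:2]),"tip",np.arctan2(t[1],t[0]),np.hypot(*t[:2]))
E
```

```text
[ 0.44192834 -0.11644299  0.068     ] [ 0.44201004 -0.11634095  0.07      ]
line -0.6643203741552328 [ 0.445207   -0.11760219  0.112     ] [ 0.45929963 -0.12863743  0.112     ]
clamp -0.647475590846782 0.037274049500895086 tip -0.6120593972425846 0.021224185142061532
clamp -0.6509814247837555 0.037270661759845364 tip -0.6182082084998529 0.021216345024796582
clamp -0.6489668977268126 0.03760278276339784 tip -0.6151999214079932 0.021550791120199548
```

The dial matches its index to within about 0.03 rad. Next is the flap: approach tilted, grip the bar and lift along the arc.

```bash
python3 - <<'E'
from h import *
import json
t=.8; qt,z=tilt(t); g=manip.grip_depth
pre=flap(0)-z*.13
manip.move_pose(pre+[0,0,.08],qt); manip.servo_line(pre,vel=.2)
manip.servo_line(flap(0)+z*g,vel=.1); print("at bar F",manip.current_force().round(1),manip.current_tool_pos()-flap(0)-z*g)
effector.close(f_grip=25); print("gap",manip.current_finger_gap(),manip.current_gripper_force(),manip.current_force().round(1))
if .005<manip.current_finger_gap()<.02:
    for a in np.linspace(0,.82,9)[1:]:
        manip.servo_line(flap(a)+z*g,vel=.08); F=manip.current_force(); print(a.round(2),F.round(1),manip.current_finger_gap().__round__(4))
        if np.linalg.norm(F)>40: print("STOP"); break
    manip.sleep(.4)
d=manip.current_tool_pos()-z*g-hinge; print("angle",np.arctan2(d[2],d@byv),np.hypot(d[2],d@byv),d@bx)
cal={}
for v in ("wrist","side","scene"):
    c=viewer.get_calibration(v); cv2.imwrite(f"pics/f_{v}.png",viewer.get_image(v)[:,:,::-1]); cal[v]={k:np.asarray(x).tolist() for k,x in c.items()}
    print(v,"ptr",proj(c,flap(.82,.059,-.06)).round(0),"mark",proj(c,flap(.82,.08,-.062)).round(0),"hinge",proj(c,flap(0,0,-.06)).round(0))
json.dump(cal,open("cal2.json","w")); print(manip.current_clock())
E
```

```text
at bar F [ 0.5  0.5 -0.4] [1.20313110e-05 8.00783204e-04 2.90383702e-04]
gap 0.008981637371557187 24.999782145023346 [-1.2 -2.4  4.4]
0.1 [ 0.5 -2.  -2.1] 0.0094
0.2 [ 1.  -1.1 -1.2] 0.009
0.31 [ 0.7  0.8 -1.4] 0.0086
0.41 [-1.   6.  -0.1] 0.0089
0.51 [-0.8  6.3  1.7] 0.0093
0.62 [-1.2  6.5  1.5] 0.0094
0.72 [-0.5  5.8  3.1] 0.0088
0.82 [0.3 3.7 1.4] 0.0091
angle 0.8191093034564276 0.15979584283550696 0.00014811765237126223
wrist ptr [[327. 121.]] mark [[326. 121.]] hinge [[329. 114.]]
side ptr [[365. 191.]] mark [[367. 191.]] hinge [[360. 191.]]
scene ptr [[372. 210.]] mark [[372. 208.]] hinge [[375. 216.]]
20.0
```

The flap is at about 0.82 and held. I'll check it in a composite of the three cameras.

```bash
python3 - <<'E'
import cv2,numpy as np
def crop(n,u,v,w,h,f): return cv2.resize(cv2.imread(f"pics/f_{n}.png")[v-h//2:v+h//2,u-w//2:u+w//2],None,fx=f,fy=f,interpolation=cv2.INTER_CUBIC)
W=crop("wrist",327,120,80,100,6); S=crop("side",366,191,53,50,6)[:300,:318]; C=crop("scene",372,205,53,50,6)[:300,:318]
cv2.imwrite("pics/comp.png",np.hstack([W[:600],np.vstack([S[:, :312],C[:, :312]])])); print(W.shape,S.shape,C.shape)
E
```

```text
(600, 480, 3) (300, 312, 3) (300, 312, 3)
```

View pics/comp.png

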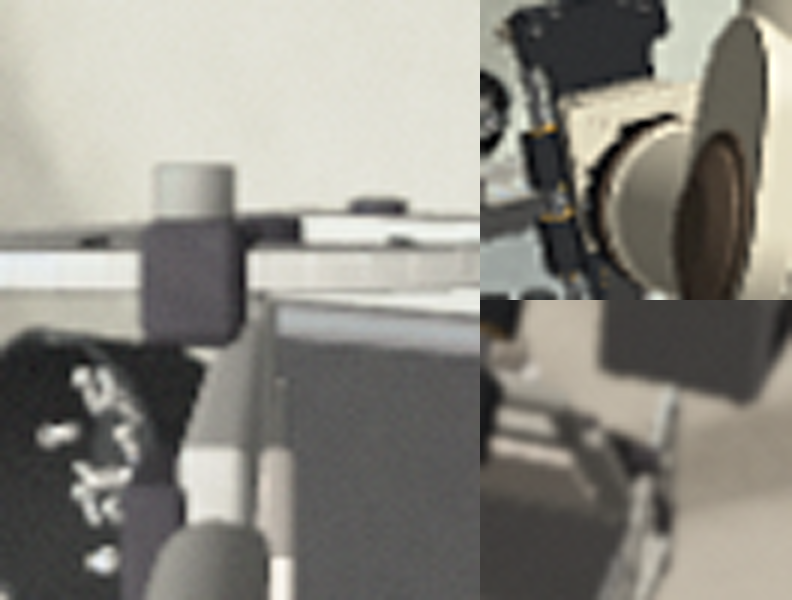

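In the wrist view the clamp is centred at u≈194, with its top face at v≈220–345. The plate's far end edge is at u 180–250, v≈450. The model puts a mark at 0.82 at u≈234, so the index looks slightly higher than 0.82. I'll quantify this against the plate in the same picture.

```bash
python3 - <<'E'
from h import *
import json
c={a:np.array(b) for a,b in json.load(open("cal2.json"))["wrist"].items()}
cp=lambda P:((proj(c,P)-[287-.4,70-.4])*6).round(0).tolist()[0]
def pt(a,r,x,n): return flap(a,r,x)+n*(-np.sin(a)*byv+np.cos(a)*zz)
for a in (.78,.82,.86):
    print(a,"plate far edge",cp(pt(a,.116,-.054,.003)),cp(pt(a,.116,-.054,-.003)),"r60",cp(pt(a,.06,-.054,.003)),cp(pt(a,.06,-.054,-.003)),"r0",cp(pt(a,0,-.054,0)),"ptr",cp(pt(a,.059,-.064,0)),cp(pt(a,.02,-.064,0)))
for a in (.82,.86,.9,.94):
    for r in (.076,.086): print("clamp",a,r,cp(flap(a,r,-.062)),cp(flap(a,r,-.068)), "w",np.array(cp(flap(a+.006/r,r,-.062)))-cp(flap(a-.006/r,r,-.062)))
im=cv2.imread("pics/f_wrist.png")
for v in (106,108,127,133,140,147): print(v,im[v,300:345].mean(1).astype(int).tolist())
E
```

```text
0.78 plate far edge [240.0, 442.0] [311.0, 442.0] r60 [234.0, 363.0] [289.0, 363.0] r0 [253.0, 311.0] ptr [262.0, 269.0] [256.0, 246.0]
0.82 plate far edge [186.0, 441.0] [256.0, 442.0] r60 [213.0, 363.0] [267.0, 364.0] r0 [253.0, 311.0] ptr [241.0, 269.0] [249.0, 246.0]
0.86 plate far edge [132.0, 441.0] [202.0, 441.0] r60 [191.0, 363.0] [245.0, 363.0] r0 [253.0, 311.0] ptr [219.0, 269.0] [243.0, 246.0]
clamp 0.82 0.076 [236.0, 303.0] [236.0, 242.0] w [-118.   -1.]
clamp 0.82 0.086 [233.0, 312.0] [233.0, 249.0] w [-123.    0.]
clamp 0.86 0.076 [206.0, 302.0] [206.0, 242.0] w [-117.   -1.]
clamp 0.86 0.086 [197.0, 312.0] [197.0, 248.0] w [-123.   -1.]
clamp 0.9 0.076 [176.0, 302.0] [176.0, 242.0] w [-116.   -2.]
clamp 0.9 0.086 [162.0, 311.0] [162.0, 248.0] w [-122.   -2.]
clamp 0.94 0.076 [147.0, 302.0] [147.0, 241.0] w [-115.   -1.]
clamp 0.94 0.086 [128.0, 311.0] [127.0, 248.0] w [-120.   -2.]
106 [194, 199, 199, 206, 206, 207, 211, 215, 207, 199, 204, 200, 169, 138, 136, 140, 136, 132, 131, 125, 117, 106, 97, 89, 80, 68, 101, 106, 89, 89, 88, 83, 80, 77, 80, 85, 85, 174, 216, 218
[... 345 characters left out ...]
, 134, 130, 114, 103, 105, 97, 91, 93, 90, 94, 96, 99, 100, 105, 102, 102, 105, 100]
133 [197, 171, 122, 141, 196, 170, 94, 72, 63, 47, 39, 39, 39, 44, 40, 41, 42, 41, 37, 38, 62, 137, 162, 150, 151, 146, 144, 135, 118, 103, 97, 104, 100, 116, 108, 83, 87, 90, 91, 89, 90, 92, 90, 88, 94]
140 [57, 41, 46, 67, 77, 81, 77, 117, 136, 127, 102, 71, 56, 35, 38, 40, 36, 44, 102, 153, 162, 155, 149, 147, 145, 142, 132, 115, 100, 93, 92, 106, 101, 101, 93, 85, 90, 90, 92, 88, 88, 92, 88, 89, 88]
147 [169, 133, 86, 75, 88, 106, 95, 94, 116, 106, 76, 59, 59, 57, 57, 55, 122, 205, 229, 227, 225, 226, 225, 225, 221, 213, 182, 140, 103, 89, 157, 190, 180, 171, 157, 131, 99, 87, 88, 90, 88, 89, 87, 86, 90]
```

In the same picture the plate reads 0.824 and the clamp about 0.865. I'll raise the flap by about 0.037, check numerically and hand in.

```bash
python3 - <<'E'
from h import *
qt,z=tilt(.8); g=manip.grip_depth
manip.servo_line(flap(.857)+z*g,vel=.04); manip.sleep(.8)
d=manip.current_tool_pos()-z*g-hinge; print("angle",np.arctan2(d[2],d@byv),manip.current_finger_gap(),manip.current_gripper_force(),manip.current_force().round(1),abs(manip.current_joint_velocities()).max())
c=viewer.get_calibration("wrist"); im=viewer.get_image("wrist")
pt=lambda a,r,x,n:flap(a,r,x)+n*(-np.sin(a)*byv+np.cos(a)*zz)
for a in (.82,.86,.9): print(a,"plate",proj(c,pt(a,.116,-.054,.003)).round(1),proj(c,pt(a,.116,-.054,-.003)).round(1),"clamp c",proj(c,flap(a,.084,-.064)).round(1))
for v in (112,116,120,124,143,147,150): print(v,im[v,300:345].mean(1).astype(int).tolist())
E
```

```text
angle 0.8571718535290456 0.009128362438404314 24.997867047786713 [ 3.3  2.2 -0.2] 0.0018473237535875226
0.82 plate [[329.5 143.3]] [[341.3 143.4]] clamp c [[335.9 117.9]]
0.86 plate [[320.4 143.2]] [[332.2 143.3]] clamp c [[330.2 117.9]]
0.9 plate [[311.5 143. ]] [[323.1 143.2]] clamp c [[324.5 117.8]]
112 [226, 226, 225, 223, 225, 226, 225, 220, 218, 221, 219, 219, 217, 219, 214, 212, 216, 215, 214, 214, 165, 104, 96, 98, 97, 98, 94, 94, 92, 94, 91, 92, 95, 92, 92, 82, 63, 48, 127, 190, 203, 204, 208, 205, 201]
116 [232, 232, 231, 230, 231, 234, 234, 232, 230, 231, 231, 228, 229, 228, 226, 227, 229, 226, 227, 226, 178, 104, 93, 92, 92, 92, 93, 91, 93, 93, 94, 93, 92, 92, 89, 79, 62, 49, 138, 201, 213, 213, 219, 217, 215]
120 [185, 184, 184, 184, 181, 184, 185, 187, 186, 185, 185, 186, 192, 196, 199, 203, 205, 210, 212, 213, 170, 103, 95, 92, 89, 91, 91, 88, 87, 89, 88, 84, 87, 92, 86, 77, 62, 48, 87, 117, 134, 141, 143, 137, 141]
124 [162, 168, 175, 183, 182, 185, 186, 186, 184, 189, 186, 189, 187, 187, 187, 189, 194, 199, 202, 206, 176, 113, 97, 92, 93, 89, 92, 88, 91, 89, 90, 87, 86, 83, 85, 72, 59, 54, 95, 111, 128, 161, 176, 174, 176]
143 [182, 169, 150, 126, 89, 58, 47, 63, 74, 81, 78, 135, 166, 215, 190, 100, 78, 77, 65, 44, 60, 133, 163, 155, 151, 151, 145, 147, 142, 131, 117, 104, 94, 94, 93, 94, 94, 92, 107, 99, 102, 96, 87, 91, 91]
147 [53, 50, 54, 51, 80, 128, 130, 94, 81, 80, 96, 99, 86, 71, 63, 56, 58, 55, 55, 89, 194, 231, 228, 230, 229, 228, 226, 224, 215, 189, 150, 112, 89, 95, 93, 95, 113, 170, 188, 178, 165, 141, 112, 95, 88]
150 [52, 52, 57, 56, 50, 96, 193, 227, 210, 175, 145, 106, 68, 69, 66, 62, 61, 61, 57, 96, 192, 227, 228, 223, 223, 225, 223, 222, 216, 187, 147, 110, 93, 94, 93, 97, 171, 197, 181, 172, 157, 132, 103, 92, 91]
```

```bash
python3 -c "
from bench import manip
print(manip.current_clock()); print(manip.hand_in())"
```

```text
21.15
the job is handed in; nothing more can be done
None
```

I handed the job in at 21 s: by my camera measurements the dial is within about 0.03 rad of its index, and the flap is gripped and still, within about 0.02 rad of its index (index about 0.87 rad); the hand-in call gave no verdict.

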